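# Register the drilling guide on a drilled hole with its locating pin

## Task

The drilling guide has to be registered on the 12 mm hole already drilled in the plywood panel. Drop the 12 mm locating pin (orange knob) into the guide's bush of the same size, and feel for the hole by gently sliding the guide along its rail with the pin riding lightly on the panel, until the pin drops through and its collar sits fully down on the guide. Do not jam the pin or press it hard against guide or panel, leave the other pins, the try square and the jar alone, and let go of everything.

Things in the scene. Friction and masses are not known exactly. Their poses are not given: they have to be found in the camera images.
- rail: Fixed drilling station: aluminium rail (50 mm wide, 360 long, top 33 mm above the bench) clamped on a fixed plywood panel whose top is 18 mm above the bench. Origin on the bench below the line of bush centres, midway along the rail; x across, from the bushes to the rail; y along the rail, the way the guide slides; z up.
- guide (a joint): Slide of the blue guide along the rail's +y, in m: 0 at its -y stop, 0.12 at the other; it starts at 0 to 0.02, moves at a push of about 3 N and stays where left. The panel's 12 mm through hole (13 mm wide) lies exactly on the bush line; where along it is not measured and differs each time: it comes under the 12 mm bush somewhere between readings of 0.045 and 0.095. The guide may hide it.
- guide_grip (a point): Centre of the guide's upright black grip post: 22 mm diameter, 31 mm tall, on a 28 mm steel flange; this point is 16 mm above the post's foot, 63.5 mm above the bench and 47 mm in rail +x from the 12 mm bush's centre. Pinch it from above, fingers on its two sides along the rail's y.
- bush_8 (a point): Top centre of the 8 mm bush, first of the graded row of five steel bushes in the blue guide block (36 mm wide, 170 long, 24 thick, 1.5 mm above the panel, top 43.5 mm above the bench). Bushes are 30 mm apart in rail y, the smallest at -y; each bore goes through and is 1 mm wider than its size. Axes as the rail's.
- bush_10 (a point): Centre of the top of the 10 mm bush.
- bush_12 (a point): Centre of the top of the 12 mm bush, the middle one of the row.
- bush_14 (a point): Centre of the top of the 14 mm bush.
- bush_16 (a point): Centre of the top of the 16 mm bush.
- rack: Fixed wooden pin rack, 160 x 50 x 55 mm, its origin at the centre of its underside; x along its row of three 17 mm holes, 50 mm apart. The pins hang in it by their collars, in any order.
- pin_12: 12 mm steel locating pin, orange knob, 0.05-0.08 kg; origin at the centre of its tip, z up. Shank 12 mm diameter, 42 long, its lowest 5 mm tapering to 7 mm; then a collar 26 mm diameter, 4 thick; then the knob, 20 mm diameter, 30 tall. In the bush but standing on the panel, its collar is 16.5 mm above the bush; fully home the collar rests on the bush and the tip is 1.5 mm off the bench.
- pin_12_collar (a point): Centre of the underside of the 12 mm pin's collar, 42 mm above its tip.
- pin_10: A 10 mm pin with a blue knob, else the same. Leave it in the rack.
- pin_14: A 14 mm pin with a green knob, else the same. Leave it in the rack.
- square: Try square lying on the bench beyond the panel: wooden stock 110 x 20 x 16 mm (origin under its centre), steel blade 150 x 30 mm. Leave it alone.
- jar: Jar with a yellow lid, 70 mm diameter, 100 mm tall, origin under its centre. Leave it alone.
Things that resemble listed ones, but are neither listed nor needed, are in the scene too. There is more than one size of the pin_12; the one meant has the size given above.

How it is judged:
By the outcome, as a careful person would: the job done as asked, in the order asked, and still so for the second after the job is handed in, with the robot touching nothing.
It also fails if it takes over 61 s, if anything falls off the work surface, if the arm or the gripper's body presses on something with over 40 N, if the wrist force passes 120 N, or if a joint passes its speed limit or range.

## Robot

A 7-joint arm with a two-finger parallel gripper is mounted at the origin on the work surface. World frame = base frame: x ahead of the robot, y to its left, z up, the work surface at z = 0. Lengths are in m, angles in rad, forces in N, time in s.
With the tool pointing down it reaches from about 0.4 to 0.85 m from the base axis. Payload 4.5 kg.
Tool frame: the origin (TCP) lies on the centre line of the jaws, within the pads' length; the fingertips stand r.tcp_to_tips ahead of it and the grasp point (between the pads) lies 11 mm behind it (r.tcp_to_tips is the distance from the TCP to the fingertips, in m); y points along the fingers, x is the direction in which the jaws open and shut, and the axes are right-handed (so a half turn about y gives the same grasp; the last joint's range is limited). The gripper opens to 88 mm and grips with 3 to 60 N. Pads are 18 mm wide; open, the fingers measure 123 mm over their backs; the gripper's body (75 mm by 187 mm) begins 45 mm behind the grasp point.
Start: joints at [0.034, 0.689, -0.195, 1.565, 0.157, 0.902, -0.215], TCP at [0.625, 0, 0.247] pointing down, gripper open.
Joint ranges: [-3.01, 3.01], [-0.46, 2.08], [-1.47, 1.51], [0.13, 2.56], [-1, 4.14], [0.04, 2.09], [-2.66, 2.66]. Speed limits (rad/s): [2.57, 2.57, 3.14, 3.14, 3.14, 3.14, 3.14].

## Interface

Orientations are given as a unit quaternion [x, y, z, w].
In Python, from plant import r gives the robot as it stands. The module is installed in compiled form; this text tells all that it offers.
- The arm moves only by the shell command python3 -m inch 'ROWS' [OPENING] [FORCE]. ROWS is text: rows parted by semicolons, each of 4 numbers parted by spaces: the shift along the tool's x, y, z in mm, then the turn about the tool's y in degrees. In form: x y z spin; .... A call has 1 to 10 rows; each row is the pose to reach, as a shift and turn from the pose commanded when the call began, along the tool's axes at that moment; what a row does not reach only later rows make up. A row lasts 1/10 s, in which the tool goes at most 50 mm and 8.59 degrees, less where a joint would pass 70% of its speed; a pose out of reach is approached as far as the arm can. A call with a gripper value outside its range is refused whole. OPENING is the gripper command: -1 is shut, 1 is fully open, values between are in proportion, set as the call begins (- or left out, the last holds). The fingers move at their own pace and stop on an object; FORCE is the grip in N (left out, the last holds). Time passes only in rows, so rows that repeat a pose let the fingers close. It gives the time, the measured TCP pose, the force and the opening at its end, in the units of the state.
- r.get_state(): the state, without advancing time (a new reading comes with each control period).
- r.snapshot(name): name is "scene" or "side" or "wrist"; returns a dict with "frame" (400x640x3 uint8, red, green, blue), "intrinsics" (3x3 intrinsics, pixels), "dist_coeffs" ([k1, k2, p1, p2, k3] as OpenCV has them; the pictures are not rectified), "R" (3x3) and "t" (3): a world point X has camera coordinates R X + t. Camera axes: x right, y down, z forward; pixel columns grow to the right and rows downward; lengths in m; the calibration is good to about 2 mm. A picture is of the moment at which its call begins. There is no depth.
- r.finish_job(): hands the job in, once; it reports no verdict.
Trained networks look in the newest picture that a camera, given by its name, has taken for a name from the list of things; names that differ only in an ending like _2 or _b are one class to them, and where a whole thing is asked for, a point or a joint stands for the part that bears it (a point fixed in the world has none). Each returns a list of dicts, best first, with "p" (0 to 1); they miss things now and then, are a little off and sometimes report something else, mostly with a low value. They report only what shows in the picture. A call takes as long as a camera call. They do not tell look-alikes from the thing itself.
- r.trace(camera, name): "region" (400x640 bool, what is visible of it) and "centre" ([row, column] in pixels, amid what is visible of it).
- r.tip_of(camera, name): "centre" ([row, column] in pixels: a listed point, or the origin of a listed thing).
The state is a dict: "clock": time; "q": joint angles; "qd": joint speeds; "joint_torque": joint torques, N m; "tool_pos": TCP position; "eef_rot": TCP orientation; "contact_force": force on the tool from outside, world axes, zero at the start; "moment": the same for the moment, N m; "opening": opening from 0.0 (shut) to 1.0 (fully open).
Only numpy, scipy, OpenCV 4.12 (cv2) and the standard library are available. Lean on these libraries where they do the work, as an engineer would, in place of code of your own. Each camera call takes 0.05 s, during which the arm holds its last target.

## Working session

There is one attempt and no reset: what is moved stays moved. The work goes in short steps, Python scripts to look and compute and a shell command to move; the robot and the scene stay as the last step left them, time stands still between calls to the robot, and variables do not carry over. Pictures are saved under pics/ and viewed, and the job is handed in when it is done.

```bash
mkdir -p pics; cat > h.py <<'E'
import numpy as np, cv2
from plant import r
def save(n,img): cv2.imwrite('pics/'+n,cv2.cvtColor(img,cv2.COLOR_RGB2BGR))
def ray(s,rc):
    p=cv2.undistortPoints(np.array([[[rc[1],rc[0]]]],float),np.array(s['intrinsics'],float),np.array(s['dist_coeffs'],float))[0,0]
    R=np.array(s['R']);t=np.array(s['t'])
    d=R.T@np.array([p[0],p[1],1]);return -R.T@t,d/np.linalg.norm(d)
def tri(L):
    A=np.zeros((3,3));b=np.zeros(3)
    for c,d in L:
        P=np.eye(3)-np.outer(d,d);A+=P;b+=P@c
    X=np.linalg.solve(A,b);return X,[float(np.linalg.norm((np.eye(3)-np.outer(d,d))@(X-c)))*1000 for c,d in L]
def onz(cd,z):
    c,d=cd;return c+d*(z-c[2])/d[2]
def proj(s,X):
    R=np.array(s['R']);p,_=cv2.projectPoints(np.array(X,float).reshape(-1,1,3),cv2.Rodrigues(R)[0],np.array(s['t'],float),np.array(s['intrinsics'],float),np.array(s['dist_coeffs'],float))
    return p[:,0,::-1]
E
python3 - <<'E'
from h import *
np.set_printoptions(precision=4,suppress=True)
names=['rail','bush_8','bush_10','bush_12','bush_14','bush_16','guide_grip','rack','pin_12','pin_12_collar','pin_10','pin_14','square','jar']
S={}
for c in ['scene','side','wrist']:
    S[c]=r.snapshot(c);save(c+'0.png',S[c]['frame'])
det={}
for n in names:
    for c in S:
        d=r.tip_of(c,n); det[n,c]=d
        print(n,c,[(np.round(x['centre'],1).tolist(),round(x['p'],2)) for x in d[:4]])
s=r.get_state();print(s['clock'],s['tool_pos'],s['eef_rot'],s['opening'],r.tcp_to_tips)
import pickle;pickle.dump((S,det),open('s0.pkl','wb'))
E
```

```text
rail scene [([186.2, 409.5], 0.64)]
rail side [([187.2, 261.6], 0.29)]
rail wrist [([53.9, 267.8], 0.87)]
bush_8 scene [([177.1, 421.7], 0.9), ([170.3, 364.4], 0.89), ([172.1, 378.0], 0.79), ([175.0, 405.2], 0.66)]
bush_8 side [([169.9, 257.8], 0.95), ([174.1, 259.5], 0.87), ([185.7, 257.6], 0.75), ([163.7, 258.2], 0.72)]
bush_8 wrist [([122.6, 250.5], 0.9), ([68.5, 259.5], 0.76), ([150.2, 246.0], 0.7), ([97.6, 250.9], 0.62)]
bush_10 scene [([177.1, 421.7], 0.9), ([170.3, 364.4], 0.89), ([172.1, 378.0], 0.79), ([175.0, 405.2], 0.66)]
bush_10 side [([169.9, 257.8], 0.95), ([174.1, 259.5], 0.87), ([185.7, 257.6], 0.75), ([163.7, 258.2], 0.72)]
bush_10 wrist [([122.6, 250.5], 0.9), ([68.5, 259.5], 0.76), ([150.2, 246.0], 0.7), ([97.6, 250.9], 0.62)]
bush_12 scene [([177.1, 421.7], 0.9), ([170.3, 364.4], 0.89), ([172.1, 378.0], 0.79), ([175.0, 405.2], 0.66)]
bush_12 side [([169.9, 257.8], 0.95), ([174.1, 259.5], 0.87), ([185.7, 257.6], 0.75), ([163.7, 258.2], 0.72)]
bush_12 wrist [([122.6, 250.5], 0.9), ([68.5, 259.5], 0.76), ([150.2, 246.0], 0.7), ([97.6, 250.9], 0.62)]
bush_14 scene [(
[... 1520 characters left out ...]
0.88), ([366.6, 276.9], 0.82), ([291.9, 300.9], 0.68), ([316.9, 251.5], 0.55)]
pin_10 wrist [([365.7, 221.3], 0.56)]
pin_14 scene [([167.5, 196.4], 0.69), ([159.1, 232.3], 0.67), ([171.4, 240.9], 0.67), ([189.7, 246.4], 0.46)]
pin_14 side [([304.7, 276.5], 0.88), ([366.6, 276.9], 0.82), ([291.9, 300.9], 0.68), ([316.9, 251.5], 0.55)]
pin_14 wrist [([365.7, 221.3], 0.56)]
square scene [([286.9, 380.3], 0.95)]
square side [([182.3, 369.9], 0.72)]
square wrist [([152.2, 456.3], 0.92)]
jar scene [([284.1, 226.3], 0.88)]
jar side [([268.9, 434.5], 0.77), ([294.5, 297.8], 0.42)]
jar wrist [([335.6, 405.3], 0.73)]
2.25 [0.625  0.     0.2467] [-0.7071 -0.     -0.      0.7071] 1.002418433542712 0.008
```

View pics/scene0.png

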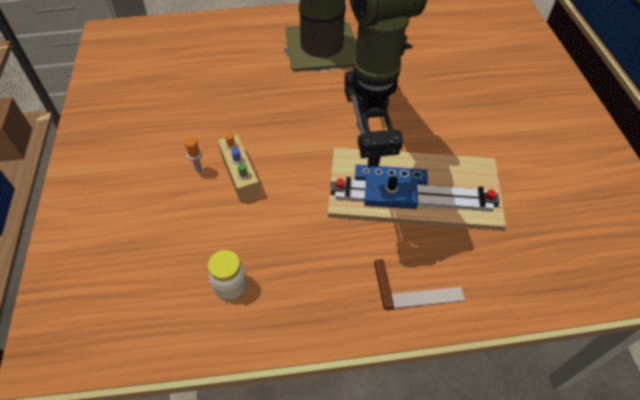

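View pics/side0.png

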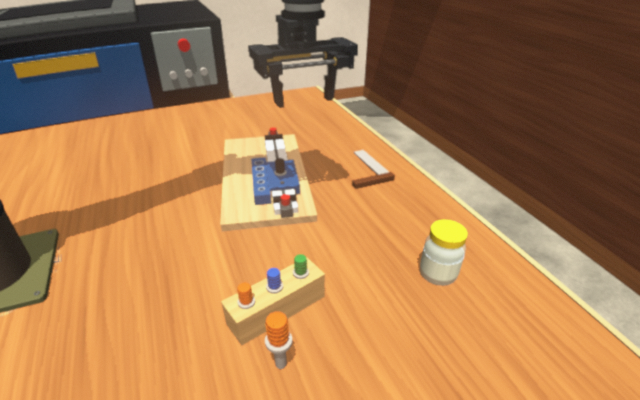

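View pics/wrist0.png

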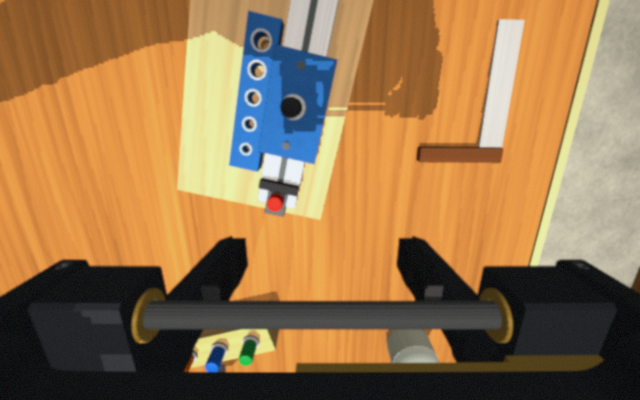

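```bash
python3 - <<'E'
from h import *
import pickle
np.set_printoptions(precision=4,suppress=True)
S,_=pickle.load(open('s0.pkl','rb'))
a=S['side']['frame'][230:380,210:340];b=S['scene']['frame'][125:205,170:270]
a=cv2.resize(a,None,fx=3.4,fy=3.4,interpolation=cv2.INTER_CUBIC);b=cv2.resize(b,(400,320),interpolation=cv2.INTER_CUBIC)
H=max(a.shape[0],b.shape[0]);o=np.zeros((H,a.shape[1]+400,3),np.uint8);o[:a.shape[0],:a.shape[1]]=a;o[:320,a.shape[1]:]=b
print(o.shape)
save('crop.png',o[:600,:800] if o.shape[1]<=800 else cv2.resize(o,(800,int(H*800/o.shape[1]))))
for c in S:print(c,-np.array(S[c]['R']).T@np.array(S[c]['t']),S[c]['intrinsics'][0][0], S[c]['R'])
# bushes
sc,si,w=S['scene'],S['side'],S['wrist']
for z,l in ((0.0435,[(149,246),(124,250),(97.6,253.5),(69.5,257.5),(40,262)]),(0.07,[(106.7,291.5)])):
    for p in l:print('wrist bush',onz(ray(w,p),z))
print('grip',tri([ray(sc,(184.2,390.4)),ray(si,(164.7,278.6)),ray(w,(106.7,291.1))]))
E
```

```text
(510, 842, 3)
scene [ 1.2487 -0.1812  0.9472] 496.26763063804424 [[ 0.1298  0.9915  0.0004]
 [ 0.7971 -0.1041 -0.5948]
 [-0.5898  0.0775 -0.8039]]
side [ 0.3705 -0.6814  0.51  ] 391.1060961843823 [[ 0.9201 -0.3916  0.0071]
 [-0.2235 -0.5399 -0.8115]
 [ 0.3217  0.7451 -0.5843]]
wrist [0.6252 0.0828 0.384 ] 280.86274982679384 [[ 1.     -0.     -0.0011]
 [ 0.0003 -0.9492  0.3146]
 [-0.001  -0.3146 -0.9492]]
wrist bush [0.5331 0.0313 0.0435]
wrist bush [0.5403 0.0607 0.0435]
wrist bush [0.5466 0.09   0.0435]
wrist bush [0.5533 0.1196 0.0435]
wrist bush [0.5602 0.1488 0.0435]
wrist bush [0.5926 0.0803 0.07  ]
grip (array([0.591 , 0.0784, 0.0634]), [3.9572224913053478, 2.8616096087605998, 1.8892699814957976])
```

View pics/crop.png

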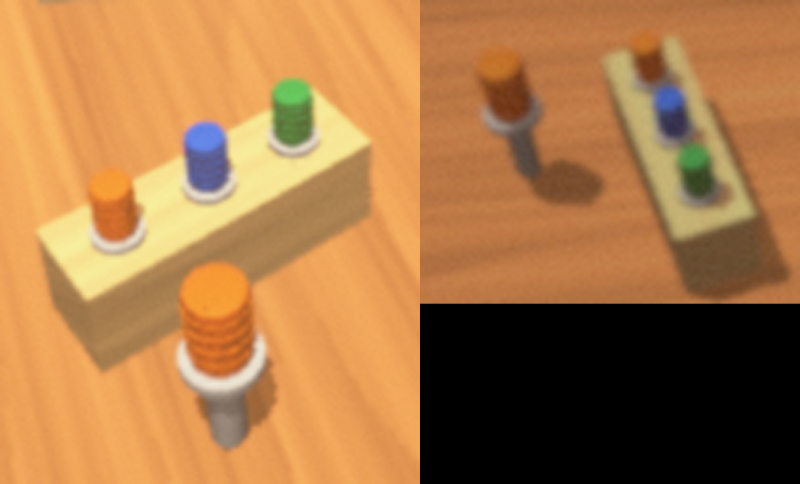

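```bash
python3 - <<'E'
from h import *
import pickle
np.set_printoptions(precision=4,suppress=True)
S,_=pickle.load(open('s0.pkl','rb'))
sc,si,w=S['scene'],S['side'],S['wrist']
for n,a,b in (('or',(136,229.7),(287.3,244.4)),('bl',(150.5,235.8),(271.2,273.8)),('gr',(165.8,241.8),(257.2,300.4)),('bench',(141.3,191),(319.2,277.2))):
    X,e=tri([ray(sc,a),ray(si,b)]);print(n,X,e)
    if n!='x':
        for c,wd in ((si,None),):
            R=np.array(c['R']);print('depth',(R@X+np.array(c['t']))[2], 'mm/px',(R@X+np.array(c['t']))[2]/c['intrinsics'][0][0]*1000)
E
```

```text
or [ 0.4216 -0.2787  0.0868] [1.3201478090963028, 1.3201478090962253]
depth 0.5636644807500566 mm/px 1.441206072339828
bl [ 0.4707 -0.2656  0.0886] [1.048184470669482, 1.048184470669517]
depth 0.5882129451599899 mm/px 1.5039728372903807
gr [ 0.5186 -0.2534  0.0893] [0.5208921171854725, 0.5208921171855627]
depth 0.6123189194691888 mm/px 1.565608220999241
bench [ 0.4445 -0.3658  0.1055] [1.472691670755062, 1.4726916707550213]
depth 0.4952310977502046 mm/px 1.2662321108815797
```

```bash
python3 -m inch '-203 10 -279 -77;-203 10 -279 -77;-203 10 -279 -77;-203 10 -279 -77;-203 20 -279 -77;-203 30 -279 -77;-203 40 -279 -77;-203 50 -279 -77;-203 60 -279 -77;-203 60 -279 -77' -0.1 20; python3 - <<'E'
from h import *
import pickle
w=r.snapshot('wrist');save('w1.png',w['frame']);pickle.dump(w,open('w1.pkl','wb'))
s=r.get_state();print(s['clock'],s['tool_pos'],s['eef_rot'],s['opening'],s['q'],s['contact_force'])
E
```

```text
clock: 3.25
tool_pos: [0.421, -0.2793, 0.1857]
eef_rot: [-0.553, -0.44, 0.44, 0.554]
contact_force: [-0.0, -0.3, 0.2]
opening: 0.452
3.3 [ 0.42174995 -0.27901191  0.18641891] [-0.55372747 -0.43933868  0.43919185  0.55450692] 0.4511640250318435 [ 0.84246947  0.67722948 -0.56715818  1.97047063  0.57974305  0.6602238
  1.24467778] [-0.17299995  0.81218492  1.02354813]
```

View pics/w1.png

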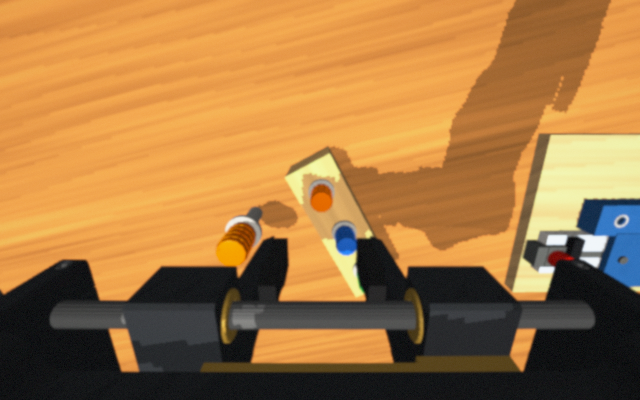

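```bash
python3 - <<'E'
from h import *
import pickle
w=pickle.load(open('w1.pkl','rb'))
save('w1c.png',cv2.resize(w['frame'][140:300,270:400],None,fx=3.7,fy=3.7,interpolation=cv2.INTER_CUBIC))
f=w['frame'].astype(int);m=(f[...,0]>200)&(f[...,1]<125)&(f[...,2]<40)
m[:,:305]=0;m[:,340:]=0;m[:175]=0;m[215:]=0
ys,xs=np.nonzero(m);print(len(ys),ys.min(),ys.max(),xs.min(),xs.max(),ys.mean(),xs.mean())
T=np.array([0.42175,-0.27901,0.1864])
# predicted outlines for knob at centre guess
th=np.linspace(0,2*np.pi,24)
for z in(.089,.059):
  p=proj(w,[[0.4216,-0.2787,z]]);print(z,p)
for p in((201,321),(199,321),(203,321)):print(onz(ray(w,p),.089))
E
```

```text
299 193 210 311 331 201.63879598662209 321.01672240802674
0.089 [[201.78489001 321.37278948]]
0.059 [[191.78506464 321.37379506]]
[ 0.42080936 -0.27885476  0.089     ]
[ 0.41899111 -0.27843132  0.089     ]
[ 0.42263622 -0.2792802   0.089     ]
```

View pics/w1c.png

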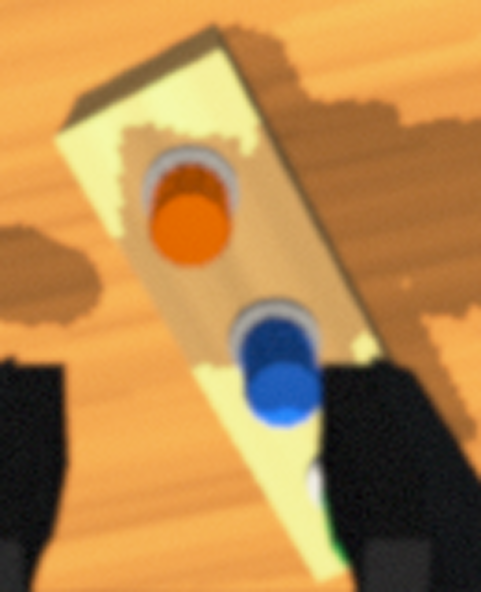

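```bash
python3 -m inch '0 40 0 0;0 75 0 0;0 100 0 0;0 115 0 0;0 115 0 0;0 115 0 0' && python3 -m inch '0 0 0 0;0 0 0 0;0 0 0 0;0 0 0 0;0 0 0 0' -1 15
```

```text
clock: 3.9
tool_pos: [0.4229, -0.2789, 0.0724]
eef_rot: [0.554, 0.44, -0.44, -0.553]
contact_force: [-0.9, 0.9, -0.4]
opening: 0.449
clock: 4.4
tool_pos: [0.4225, -0.2794, 0.0725]
eef_rot: [0.554, 0.44, -0.44, -0.553]
contact_force: [0.1, -0.2, 6.1]
opening: 0.222
```

```bash
python3 -m inch '0 -10 0 0;0 -30 0 0;0 -60 0 0;0 -90 0 0;0 -115 0 0;0 -115 0 0;0 -115 0 0'; python3 - <<'E'
from h import *
import pickle
w=r.snapshot('wrist');save('w2.png',w['frame']);
w2=r.snapshot('side');save('s2.png',cv2.resize(w2['frame'][80:400,150:450],None,fx=1.8,fy=1.8));pickle.dump((w,w2),open('w2.pkl','wb'))
s=r.get_state();print(s['clock'],s['tool_pos'],s['eef_rot'],s['opening'],s['contact_force'])
E
```

```text
clock: 5.1
tool_pos: [0.4217, -0.2792, 0.187]
eef_rot: [0.554, 0.44, -0.44, -0.553]
contact_force: [0.5, -0.7, -1.2]
opening: 0.221
5.2 [ 0.42112257 -0.27881101  0.1858917 ] [-0.55278361 -0.43980491  0.44050533  0.55403698] 0.21574582359289227 [-0.63192195  0.14155973 -0.78523284]
```

View pics/w2.png

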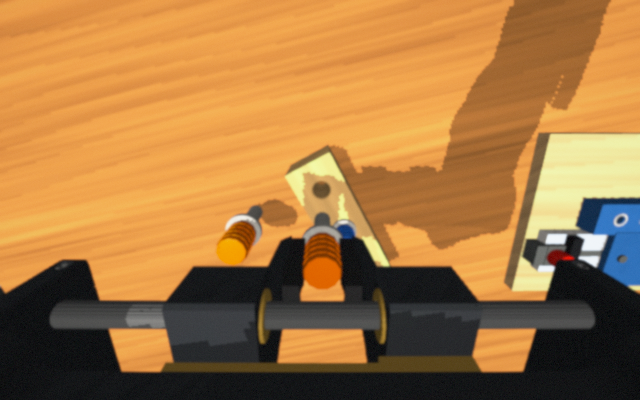

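View pics/s2.png

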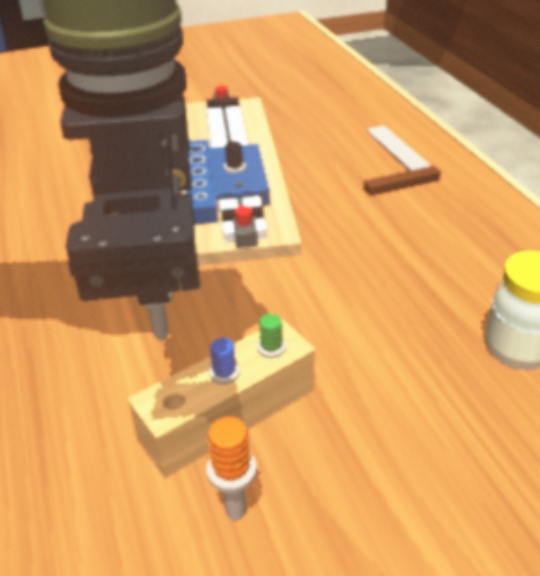

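```bash
python3 -m inch '45 0 -4 0;90 0 -9 0;135 0 -13 0;180 0 -18 0;225 0 -22 0;270 0 -27 0;315 0 -31 0;360 0 -36 0;388 0 -39 0;388 0 -39 0' && python3 -m inch '0 0 0 0;0 0 0 0;0 0 0 0'; python3 - <<'E'
from h import *
import pickle
w=r.snapshot('wrist');w2=r.snapshot('side')
s=r.get_state();pickle.dump((w,w2,s),open('w3.pkl','wb'))
save('w3.png',cv2.resize(w['frame'][140:320,220:420],None,fx=3.3,fy=3.3,interpolation=cv2.INTER_CUBIC))
save('s3.png',cv2.resize(w2['frame'][60:260,170:370],None,fx=3,fy=3,interpolation=cv2.INTER_CUBIC))
print(s['clock'],s['tool_pos'],s['eef_rot'],s['opening'],s['contact_force'])
E
```

```text
clock: 6.2
tool_pos: [0.5476, 0.0966, 0.1859]
eef_rot: [-0.55, -0.443, 0.441, 0.553]
contact_force: [-0.1, -0.3, -1.1]
opening: 0.22
clock: 6.5
tool_pos: [0.5468, 0.0883, 0.1862]
eef_rot: [0.554, 0.439, -0.44, -0.554]
contact_force: [-1.3, 1.1, 0.3]
opening: 0.22
6.6 [0.54709407 0.08886448 0.18658334] [ 0.55391799  0.43936153 -0.43996435 -0.55368554] 0.21662298339417466 [ 0.1519394  -0.08293683 -0.39588108]
```

View pics/w3.png

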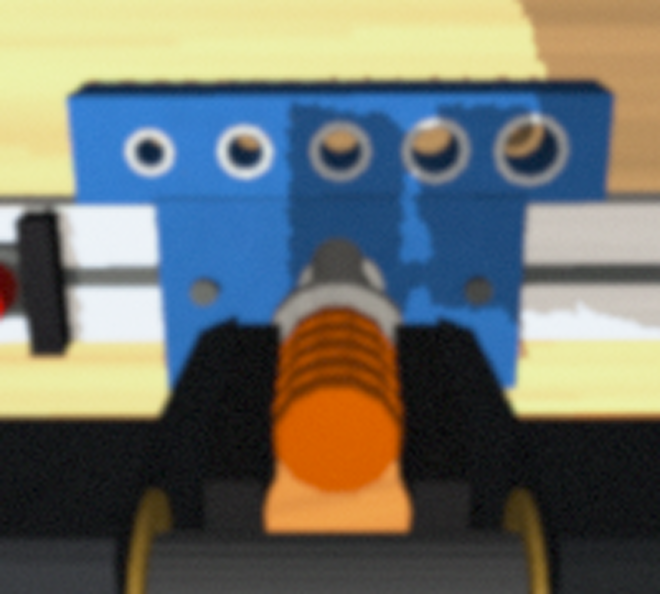

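View pics/s3.png

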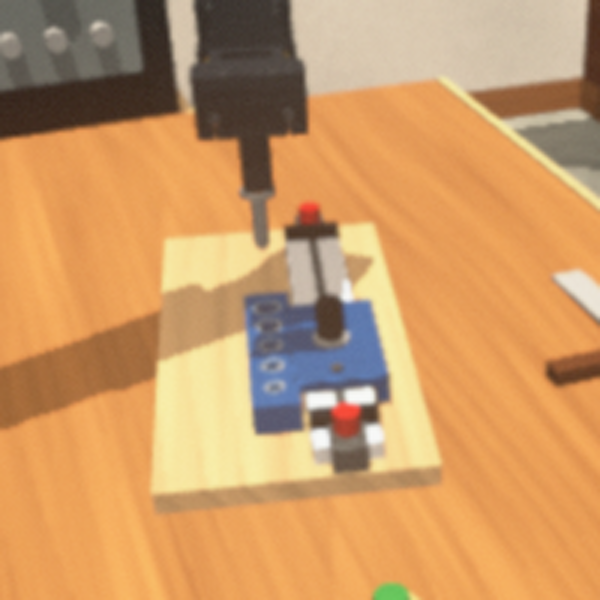

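```bash
python3 - <<'E'
from h import *
import pickle
np.set_printoptions(precision=4,suppress=True)
w,w2,s=pickle.load(open('w3.pkl','rb'))
f=lambda x,y:(140+(y+.5)/3.3-.5,220+(x+.5)/3.3-.5)
B=[onz(ray(w,f(*p)),.0435) for p in((149,152),(245,152),(340,152),(435,152),(531,151))]
print(np.array(B))
d=B[4]-B[0];print(np.degrees(np.arctan2(d[1],d[0])),np.linalg.norm(d))
T=s['tool_pos'];print('tcp',T)
kt=onz(ray(w,f(337,432)),T[2]+.0165);print('knob top',kt)
# predict pin tip, collar outline in wrist & side for vertical pin at kt
for X in (kt+[0,0,-.076],T-[0,0,.0595]):
  tip=X
  p=proj(w,[tip])[0];print('tip pred crop w',(p[1]-220)*3.3,(p[0]-140)*3.3)
  p=proj(w2,[tip,tip+[0,0,.042]]);print('tip,collar pred crop s',[((q[1]-170)*3,(q[0]-60)*3) for q in p])
for n,p in (('b12 side',(273,344)),('b8',(274,386)),('b16',(267,308))):
  print(n,onz(ray(w2,(60+p[1]/3,170+p[0]/3)),.0435))
ex=np.array([np.cos(np.radians(77)),np.sin(np.radians(77)),0]);ez=np.array([-ex[1],ex[0],0])
for n,X in(('bush12',B[2]),('knob',kt)):print(n,((X-T)@ex)*1000,((X-T)@ez)*1000)
E
```

```text
[[0.5324 0.0316 0.0435]
 [0.5393 0.061  0.0435]
 [0.5461 0.0902 0.0435]
 [0.5529 0.1193 0.0435]
 [0.5594 0.1488 0.0435]]
77.0434621161485 0.12030430539150072
tcp [0.5471 0.0889 0.1866]
knob top [0.5442 0.0899 0.2031]
tip pred crop w 336.3839126482353 244.04195002478548
tip,collar pred crop s [(np.float64(257.9041751814242), np.float64(245.73067949372046)), (np.float64(252.77972305390563), np.float64(192.30374253739802))]
tip pred crop w 334.821613619747 256.51373121144707
tip,collar pred crop s [(np.float64(262.15185599481526), np.float64(245.6306249990639)), (np.float64(257.14613924091657), np.float64(192.2049775752567))]
b12 side [0.5481 0.0882 0.0435]
b8 [0.5325 0.0302 0.0435]
b16 [0.5591 0.145  0.0435]
bush12 1.049701277802379 1.289967375477708
knob 0.36579096016292506 3.0781504836289635
```

```bash
python3 -m inch '0.5 30 0 0;0.5 55 0 0;0.5 70 0 0;0.5 77 0 0;0.5 77 0 0;0.5 77 0 0;0.5 77 0 0;0.5 77 0 0'; python3 - <<'E'
from h import *
import pickle
w=r.snapshot('wrist');w2=r.snapshot('side');w3=r.snapshot('scene')
s=r.get_state();pickle.dump((w,w2,w3,s),open('w4.pkl','wb'))
a=cv2.resize(w['frame'][150:300,250:400],(600,600),interpolation=cv2.INTER_CUBIC)
save('w4.png',a)
b=[cv2.resize(x,(400,400),interpolation=cv2.INTER_CUBIC) for x in (w2['frame'][130:210,230:310],w3['frame'][130:210,360:440])]
save('s4.png',np.hstack(b))
print(s['clock'],s['tool_pos'],s['eef_rot'],s['opening'],s['contact_force'])
E
```

```text
clock: 7.4
tool_pos: [0.5479, 0.0909, 0.1105]
eef_rot: [0.554, 0.441, -0.44, -0.553]
contact_force: [0.5, -0.4, -1.9]
opening: 0.224
7.55 [0.54766584 0.090816   0.11016158] [ 0.55355025  0.44041746 -0.43988802 -0.5532749 ] 0.2186061369836662 [ 0.83144842  0.77155707 -0.79038056]
```

View pics/w4.png

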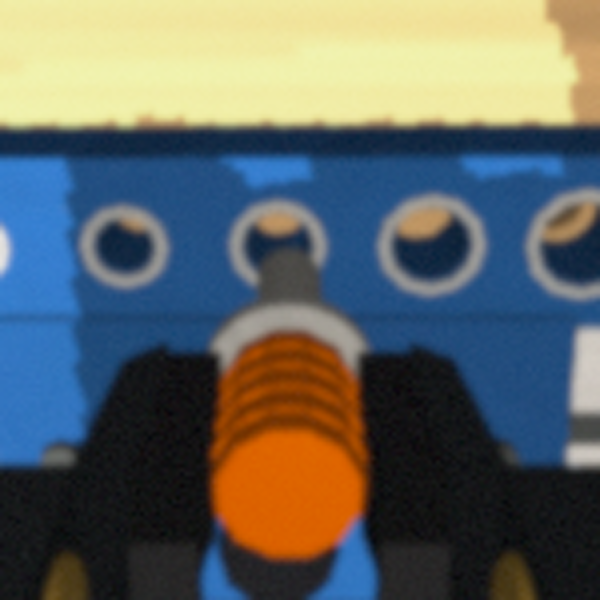

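View pics/s4.png

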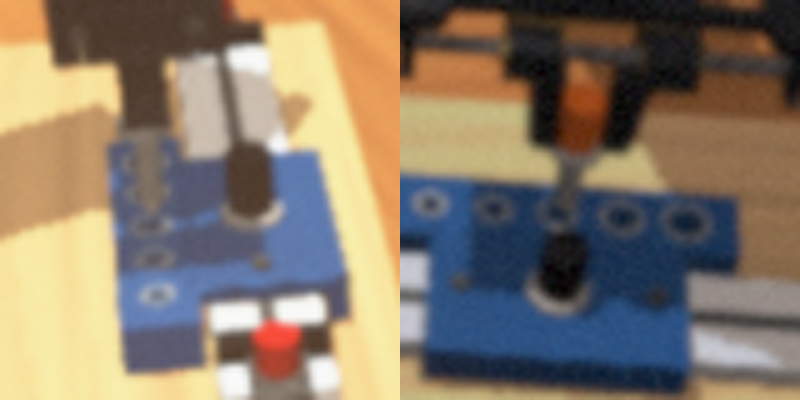

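```bash
python3 - <<'E'
from h import *
import pickle
np.set_printoptions(precision=4,suppress=True)
w,w2,w3,s=pickle.load(open('w4.pkl','rb'))
g=lambda x,y:(150+(y+.5)/4-.5,250+(x+.5)/4-.5)
T=s['tool_pos']
ex=np.array([np.cos(np.radians(77)),np.sin(np.radians(77)),0]);ez=np.array([-ex[1],ex[0],0])
b=onz(ray(w,g(278,246)),.0435);print('bush',b,(b-T)@ex*1000,(b-T)@ez*1000)
e=onz(ray(w,g(290,249)),T[2]-.0595);c=e-ez*.0035
print('tip centre',c,(c-T)@ex*1000,(c-T)@ez*1000)
k=onz(ray(w,g(290,490)),T[2]+.0165);print('knobtop',(k-T)@ex*1000,(k-T)@ez*1000)
# collar outer far edge at crop y 302
e=onz(ray(w,g(290,303)),T[2]-.0595+.042);c=e-ez*.013;print('collar',(c-T)@ex*1000,(c-T)@ez*1000)
# side/scene
for n,cam,o,tip,bu in(('side',w2,(230,130),(150,208),(150,223)),('scene',w3,(360,130),(567-400,203),(558-400,213))):
  q=lambda p:(o[1]+(p[1]+.5)/5-.5,o[0]+(p[0]+.5)/5-.5)
  bb=onz(ray(cam,q(bu)),.0435);tt=onz(ray(cam,q(tip)),T[2]-.0595);d=tt-bb
  print(n,bb,tt,'tip-bush tool',d@ex*1000,d@ez*1000)
E
```

```text
bush [0.5458 0.0903 0.0435] -0.9348131202062874 1.7177836574083476
tip centre [0.5476 0.0923 0.0507] 1.3963677561134091 0.4002863454254941
knobtop 1.236026912975821 1.299974864774351
collar 1.3073183650655582 -1.3621846532834112
side [0.5457 0.0915 0.0435] [0.5466 0.0927 0.0507] tip-bush tool 1.413569053011082 -0.6635564431860206
scene [0.544  0.0899 0.0435] [0.5443 0.0933 0.0507] tip-bush tool 3.321016945690665 0.5250538806154464
```

```bash
python3 -m inch '-1 0 0.4 0;-2.2 0 0.8 0;-2.2 2 0.8 0;-2.2 4 0.8 0;-2.2 6 0.8 0;-2.2 7 0.8 0;-2.2 8 0.8 0;-2.2 9 0.8 0;-2.2 10 0.8 0;-2.2 10 0.8 0'; python3 - <<'E'
from h import *
import pickle
w=r.snapshot('wrist');w2=r.snapshot('side');w3=r.snapshot('scene')
s=r.get_state();pickle.dump((w,w2,w3,s),open('w5.pkl','wb'))
a=cv2.resize(w['frame'][170:270,270:370],(400,400),interpolation=cv2.INTER_CUBIC)
b=[cv2.resize(x,(400,400),interpolation=cv2.INTER_CUBIC) for x in (w3['frame'][140:200,370:430],)]
save('s5.png',np.hstack([a]+b))
print(s['clock'],s['tool_pos'],s['eef_rot'],s['opening'],s['contact_force'])
E
```

```text
clock: 8.55
tool_pos: [0.5461, 0.0888, 0.0996]
eef_rot: [-0.553, -0.44, 0.44, 0.553]
contact_force: [0.3, 0.2, -1.3]
opening: 0.218
8.7 [0.54620219 0.08881054 0.09979212] [ 0.55343323  0.4402327  -0.44010219 -0.55336868] 0.22193371667006845 [ 0.15005497 -0.51580656 -0.78748067]
```

View pics/s5.png

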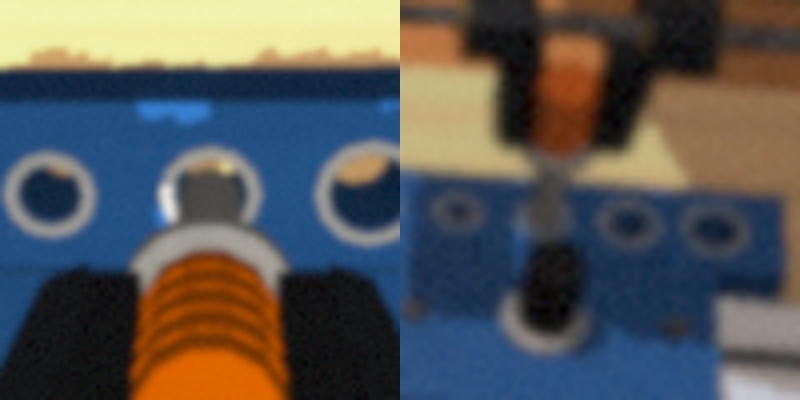

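```bash
python3 -m inch '0 1 0 0;0 1.5 0 0;0 2 0 0;0 2.5 0 0;0 3 0 0;0 3 0 0'
```

```text
clock: 9.3
tool_pos: [0.5461, 0.0888, 0.0967]
eef_rot: [-0.553, -0.44, 0.44, 0.553]
contact_force: [-0.4, 0.3, -1.4]
opening: 0.22
```

```bash
python3 -m inch '0 1 0 0;0 1.5 0 0;0 2 0 0;0 2.5 0 0;0 3 0 0;0 3 0 0'
```

```text
clock: 9.9
tool_pos: [0.5461, 0.0888, 0.0937]
eef_rot: [0.553, 0.44, -0.44, -0.553]
contact_force: [-0.8, -0.9, -0.7]
opening: 0.218
```

```bash
python3 -m inch '0 1 0 0;0 2 0 0;0 3 0 0;0 4 0 0;0 5 0 0;0 5 0 0'
```

```text
clock: 10.5
tool_pos: [0.546, 0.0888, 0.0886]
eef_rot: [-0.553, -0.44, 0.44, 0.553]
contact_force: [-0.9, 0.4, -1.3]
opening: 0.222
```

```bash
python3 -m inch '0 1 0 0;0 2 0 0;0 3 0 0;0 4 0 0;0 5 0 0;0 6 0 0;0 6 0 0'
```

```text
clock: 11.2
tool_pos: [0.5461, 0.0888, 0.0826]
eef_rot: [-0.553, -0.44, 0.44, 0.553]
contact_force: [-0.1, 0.7, -0.5]
opening: 0.221
```

```bash
python3 -m inch '0 0 0 0;0 0 0 0;0 0 0 0;0 -10 0 0;0 -30 0 0;0 -55 0 0;0 -75 0 0;0 -75 0 0;0 -75 0 0' -0.1; python3 - <<'E'
from h import *
import pickle
w=r.snapshot('wrist');w2=r.snapshot('side');w3=r.snapshot('scene')
s=r.get_state();pickle.dump((w,w2,w3,s),open('w6.pkl','wb'))
a=cv2.resize(w['frame'][130:290,240:400],(400,400),interpolation=cv2.INTER_CUBIC)
b=[cv2.resize(x,(400,400),interpolation=cv2.INTER_CUBIC) for x in (w2['frame'][130:210,230:310],)]
save('s6.png',np.hstack([a]+b))
print(s['clock'],s['tool_pos'],s['eef_rot'],s['opening'],s['contact_force'])
E
```

```text
clock: 12.1
tool_pos: [0.5463, 0.0887, 0.1581]
eef_rot: [0.554, 0.44, -0.44, -0.553]
contact_force: [-0.0, -0.1, -0.5]
opening: 0.454
12.25 [0.54545942 0.08852884 0.15680525] [-0.55313387 -0.43958134  0.44085543  0.55358618] 0.4534451041059526 [-0.45571708 -0.25950087 -0.88200534]
```

View pics/s6.png

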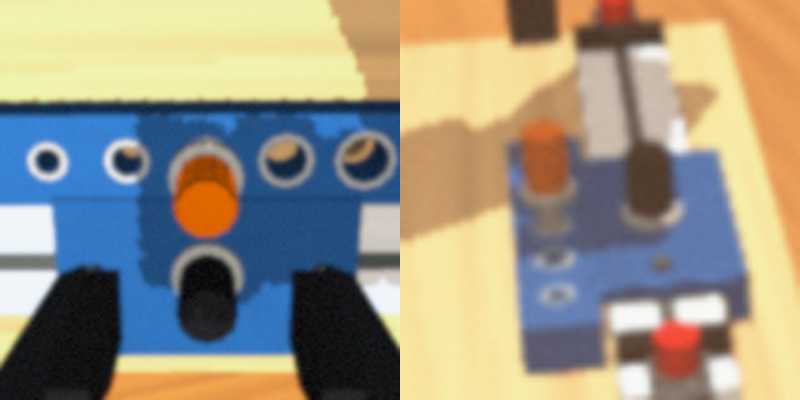

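```bash
python3 -m inch '0 0 -25 0;0 10 -47 0;0 45 -47 0;0 75 -47 0;0 90 -47 0;0 95 -47 0;0 95 -47 0;0 95 -47 0'; python3 - <<'E'
from h import *
import pickle
w=r.snapshot('wrist');w3=r.snapshot('scene')
s=r.get_state();pickle.dump((w,w3,s),open('w7.pkl','wb'))
a=cv2.resize(w['frame'][130:330,220:420],(400,400),interpolation=cv2.INTER_CUBIC)
b=[cv2.resize(x,(400,400),interpolation=cv2.INTER_CUBIC) for x in (w3['frame'][130:210,350:430],)]
save('s7.png',np.hstack([a]+b))
print(s['clock'],s['tool_pos'],s['eef_rot'],s['opening'],s['contact_force'])
E
```

```text
clock: 13.05
tool_pos: [0.5927, 0.0786, 0.0638]
eef_rot: [0.554, 0.441, -0.44, -0.553]
contact_force: [-0.1, -0.1, -0.1]
opening: 0.453
13.15 [0.59279144 0.07852126 0.06403663] [ 0.55375198  0.44093142 -0.43941573 -0.55303892] 0.44463297058341383 [-0.68428173  0.13120392 -0.29110214]
```

View pics/s7.png

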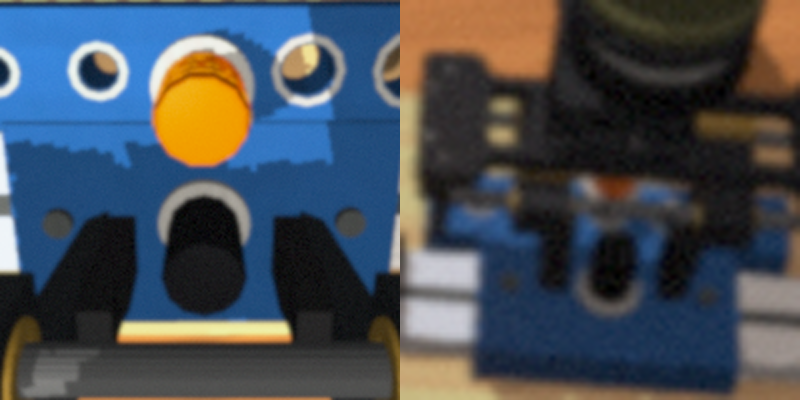

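```bash
python3 -m inch '0 0 0 0;0 0 0 0;0 0 0 0;0 0 0 0;0 0 0 0' -1 12; python3 -m inch '4 0 0 0;8 0 0 0;12 0 0 0;16 0 0 0;20 0 0 0;20 0 0 0;20 0 0 0'
```

```text
clock: 13.65
tool_pos: [0.5923, 0.0784, 0.0632]
eef_rot: [0.554, 0.44, -0.44, -0.553]
contact_force: [-0.2, -0.8, 4.4]
opening: 0.244
clock: 14.35
tool_pos: [0.5965, 0.097, 0.0632]
eef_rot: [0.554, 0.44, -0.44, -0.553]
contact_force: [-0.8, -2.2, 6.4]
opening: 0.242
```

```bash
for i in 1; do python3 -m inch '0.6 0 0 0;1.2 0 0 0;1.8 0 0 0;2.4 0 0 0;3 0 0 0'; done
```

```text
clock: 14.85
tool_pos: [0.5969, 0.0988, 0.0632]
eef_rot: [0.554, 0.439, -0.441, -0.553]
contact_force: [-0.9, -3.5, 7.7]
opening: 0.246
```

```bash
python3 -m inch '0.5 0 0 0;1 0 0 0;1.5 0 0 0;2 0 0 0;2.5 0 0 0;3 0 0 0'
```

```text
clock: 15.45
tool_pos: [0.5976, 0.1017, 0.0632]
eef_rot: [0.554, 0.439, -0.441, -0.553]
contact_force: [-1.7, -2.8, 8.2]
opening: 0.247
```

```bash
python3 -m inch '0.5 0 0 0;1 0 0 0;1.5 0 0 0;2 0 0 0;2.5 0 0 0;3 0 0 0'
```

```text
clock: 16.05
tool_pos: [0.5982, 0.1046, 0.0632]
eef_rot: [0.554, 0.439, -0.441, -0.553]
contact_force: [-2.3, -3.3, 8.0]
opening: 0.245
```

```bash
python3 -m inch '0.5 -0.4 0 0;1 -0.8 0 0;1.5 -1.2 0 0;2 -1.5 0 0;2.5 -1.5 0 0;3 -1.5 0 0'
```

```text
clock: 16.65
tool_pos: [0.5991, 0.1087, 0.0634]
eef_rot: [0.554, 0.44, -0.44, -0.553]
contact_force: [1.8, -4.2, -8.8]
opening: 0.243
```

```bash
python3 -m inch '0.5 0 0 0;1 0 0 0;1.5 0 0 0;2 0 0 0;2.5 0 0 0;3 0 0 0'
```

```text
clock: 17.25
tool_pos: [0.5998, 0.1118, 0.0634]
eef_rot: [0.554, 0.44, -0.44, -0.553]
contact_force: [3.6, -3.8, -9.8]
opening: 0.244
```

```bash
python3 -m inch '0.5 0 0 0;1 0 0 0;1.5 0 0 0;2 0 0 0;2.5 0 0 0;3 0 0 0'
```

```text
clock: 17.85
tool_pos: [0.6004, 0.1147, 0.0634]
eef_rot: [0.554, 0.44, -0.44, -0.553]
contact_force: [2.8, -4.6, -10.0]
opening: 0.246
```

```bash
python3 -m inch '0.5 0.4 0 0;1 0.8 0 0;1.5 0.8 0 0;2 0.8 0 0;2.5 0.8 0 0;3 0.8 0 0'; python3 - <<'E'
from h import *
w=r.snapshot('wrist');w2=r.snapshot('side')
a=cv2.resize(w['frame'][130:330,220:420],(400,400),interpolation=cv2.INTER_CUBIC)
b=cv2.resize(w2['frame'][110:210,220:320],(400,400),interpolation=cv2.INTER_CUBIC)
save('s8.png',np.hstack([a,b]))
E
```

```text
clock: 18.45
tool_pos: [0.6012, 0.1182, 0.0634]
eef_rot: [0.553, 0.44, -0.44, -0.553]
contact_force: [2.8, -3.8, -7.9]
opening: 0.245
```

View pics/s8.png

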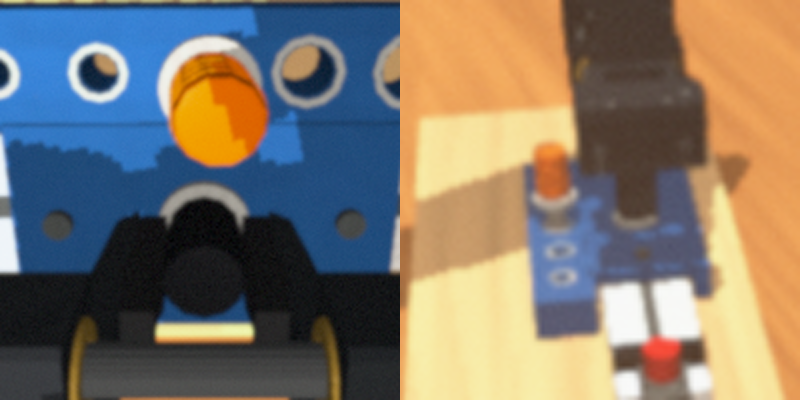

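```bash
python3 -m inch '0.5 0.4 0 0;1 0.6 0 0;1.5 0.6 0 0;2 0.6 0 0;2.5 0.6 0 0;3 0.6 0 0'
```

```text
clock: 19.15
tool_pos: [0.602, 0.1215, 0.0633]
eef_rot: [0.553, 0.44, -0.44, -0.553]
contact_force: [0.9, -3.8, 1.5]
opening: 0.246
```

```bash
python3 -m inch '0.5 0 0 0;1 0 0 0;1.5 0 0 0;2 0 0 0;2.5 0 0 0;3 0 0 0'
```

```text
clock: 19.75
tool_pos: [0.6027, 0.1244, 0.0633]
eef_rot: [0.553, 0.44, -0.44, -0.553]
contact_force: [-0.1, -4.0, 6.4]
opening: 0.243
```

```bash
python3 -m inch '0.5 0 0 0;1 0 0 0;1.5 0 0 0;2 0 0 0;2.5 0 0 0;3 0 0 0'
```

```text
clock: 20.35
tool_pos: [0.6033, 0.1273, 0.0632]
eef_rot: [0.553, 0.44, -0.44, -0.553]
contact_force: [1.0, -3.4, 5.4]
opening: 0.246
```

```bash
python3 -m inch '0.5 0 0 0;1 0 0 0;1.5 0 0 0;2 0 0 0;2.5 0 0 0;3 0 0 0'
```

```text
clock: 20.95
tool_pos: [0.604, 0.1305, 0.0632]
eef_rot: [-0.553, -0.441, 0.44, 0.553]
contact_force: [-1.0, -2.7, 4.5]
opening: 0.245
```

```bash
python3 -m inch '0.5 0 0 0;1 0 0 0;1.5 0 0 0;2 0 0 0;2.5 0 0 0;3 0 0 0'; python3 - <<'E'
from h import *
w=r.snapshot('wrist');w2=r.snapshot('side')
a=cv2.resize(w['frame'][130:330,220:420],(400,400),interpolation=cv2.INTER_CUBIC)
b=cv2.resize(w2['frame'][110:210,220:320],(400,400),interpolation=cv2.INTER_CUBIC)
save('s9.png',np.hstack([a,b]))
E
```

```text
clock: 21.55
tool_pos: [0.6047, 0.1334, 0.0632]
eef_rot: [-0.553, -0.441, 0.44, 0.553]
contact_force: [-0.2, -2.7, 5.5]
opening: 0.245
```

View pics/s9.png

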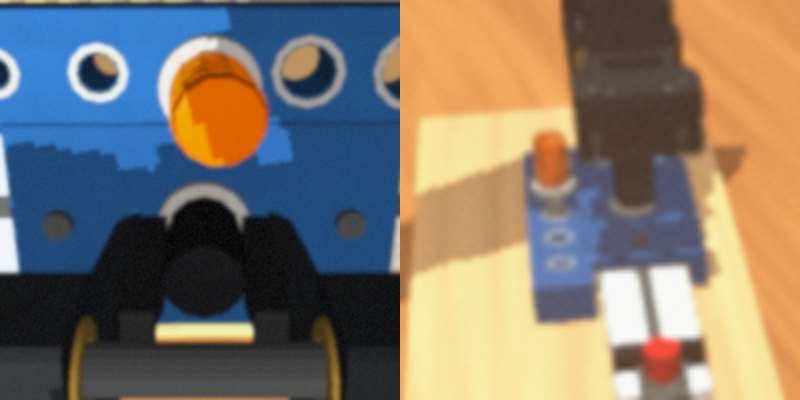

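Pin (knob at about 217,110 in the left crop) still stands high, riding on the panel and leaning slightly; continue.

```bash
python3 -m inch '0.5 0 0 0;1 0 0 0;1.5 0 0 0;2 0 0 0;2.5 0 0 0;3 0 0 0'
```

```text
clock: 22.25
tool_pos: [0.6054, 0.1364, 0.0633]
eef_rot: [-0.553, -0.441, 0.44, 0.553]
contact_force: [-0.5, -2.6, 5.6]
opening: 0.247
```

```bash
python3 -m inch '0.5 0 0 0;1 0 0 0;1.5 0 0 0;2 0 0 0;2.5 0 0 0;3 0 0 0'
```

```text
clock: 22.85
tool_pos: [0.6058, 0.138, 0.0632]
eef_rot: [0.554, 0.44, -0.44, -0.553]
contact_force: [-0.6, -6.3, 7.6]
opening: 0.244
```

```bash
python3 -m inch '0.5 0 0 0;1 0 0 0;1.5 0 0 0;2 0 0 0;2.5 0 0 0;3 0 0 0'
```

```text
clock: 23.45
tool_pos: [0.6058, 0.1383, 0.0631]
eef_rot: [0.555, 0.438, -0.442, -0.553]
contact_force: [-2.3, -8.7, 10.4]
opening: 0.244
```

```bash
python3 - <<'E'
from h import *
w=r.snapshot('wrist');w2=r.snapshot('side')
a=cv2.resize(w['frame'][130:330,220:420],(400,400),interpolation=cv2.INTER_CUBIC)
b=cv2.resize(w2['frame'][110:210,220:320],(400,400),interpolation=cv2.INTER_CUBIC)
save('s10.png',np.hstack([a,b]))
E
```

```text
(no output)
```

View pics/s10.png

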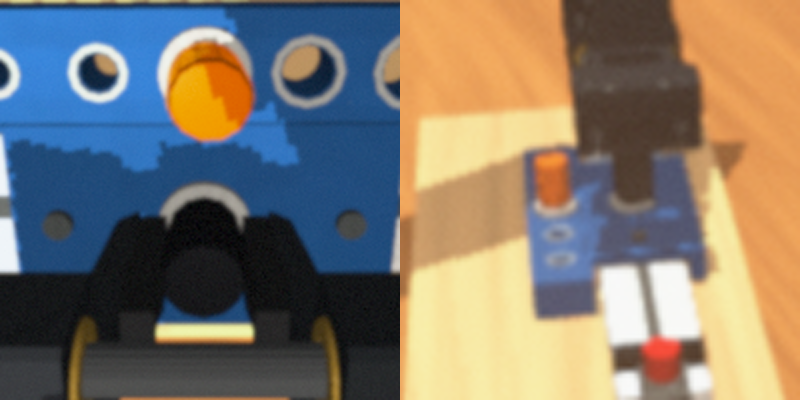

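```bash
python3 -m inch '-1 0 0 0;-2 0 0 0;-3 -0.3 0 0;-4 -0.6 0 0;-5 -0.6 0 0;-5 -0.6 0 0'; python3 - <<'E'
from h import *
w=r.snapshot('wrist');w2=r.snapshot('side')
a=cv2.resize(w['frame'][130:330,220:420],(400,400),interpolation=cv2.INTER_CUBIC)
b=cv2.resize(w2['frame'][110:210,220:320],(400,400),interpolation=cv2.INTER_CUBIC)
save('s11.png',np.hstack([a,b]))
E
```

```text
clock: 24.15
tool_pos: [0.6057, 0.1379, 0.0633]
eef_rot: [-0.553, -0.441, 0.44, 0.554]
contact_force: [2.6, -1.4, -1.5]
opening: 0.245
```

View pics/s11.png

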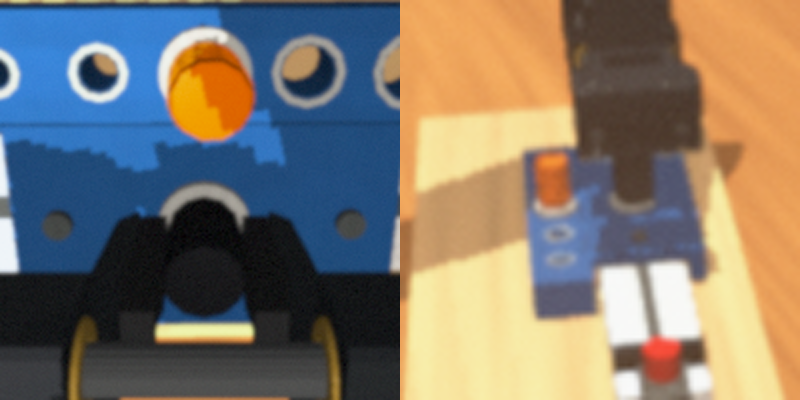

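```bash
python3 - <<'E'
from h import *
import pickle
np.set_printoptions(precision=1,suppress=True)
w=r.snapshot('wrist');w2=r.snapshot('side');w3=r.snapshot('scene');s=r.get_state();pickle.dump((w,w2,w3,s),open('w8.pkl','wb'))
T=s['tool_pos'];print(s['clock'],T,s['contact_force'])
b=np.array([T[0]-.0458,T[1]+.0106,0])
th=np.linspace(0,2*np.pi,60)
o=[]
for h in(0,.005,.01):
  im=[]
  for c,x0,y0,n in((w,270,130,75),(w2,235,130,50),(w3,385,140,50)):
    a=cv2.resize(c['frame'][y0:y0+n,x0:x0+n],(260,260),interpolation=cv2.INTER_CUBIC).copy();k=260/n
    for z,rad,col in((.0435+h,.013,(0,255,0)),(.0775+h,.010,(255,255,255))):
      p=proj(c,np.stack([b[0]+rad*np.cos(th),b[1]+rad*np.sin(th),0*th+z],1))
      q=np.round(np.stack([(p[:,1]-x0+.5)*k,(p[:,0]-y0+.5)*k],1)).astype(int)
      cv2.polylines(a,[q.reshape(-1,1,2)],True,col,1)
    im.append(a)
  o.append(np.hstack(im))
save('s12.png',np.vstack(o[:2]))
E
```

```text
24.4 [0.6 0.1 0.1] [ 3.   0.6 -3.3]
```

View pics/s12.png

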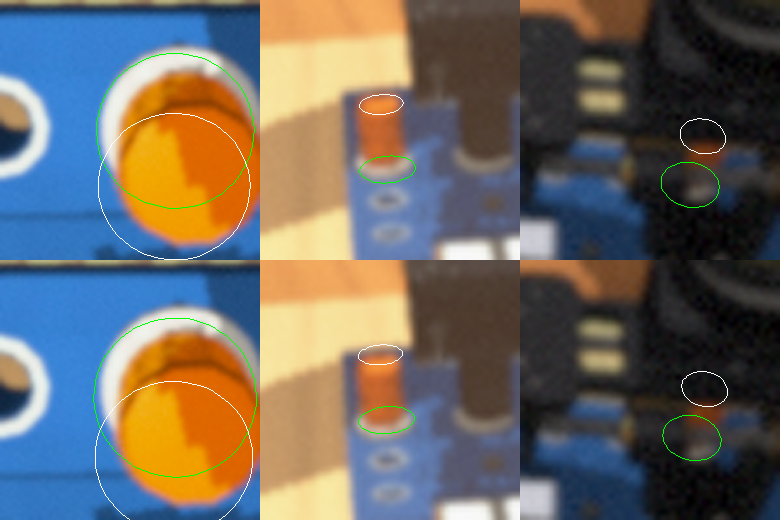

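```bash
python3 -m inch '-0.5 0 0 0;-1 0 0 0;-1.5 0 0 0;-2 0 0 0;-2 0 0 0'
```

```text
clock: 24.9
tool_pos: [0.6052, 0.1354, 0.0633]
eef_rot: [-0.553, -0.441, 0.44, 0.554]
contact_force: [4.2, 3.8, -8.0]
opening: 0.247
```

```bash
cat > look.py <<'E'
from h import *
import sys
w=r.snapshot('wrist');w2=r.snapshot('side');s=r.get_state()
a=cv2.resize(w['frame'][130:230,270:370],(400,400),interpolation=cv2.INTER_CUBIC)
b=cv2.resize(w2['frame'][120:190,230:300],(400,400),interpolation=cv2.INTER_CUBIC)
save(sys.argv[1],np.hstack([a,b]));print(s['clock'],s['tool_pos'],s['contact_force'])
E
python3 look.py s13.png
```

```text
25.0 [0.6051547  0.13539397 0.06332248] [ 3.90144525  3.8978673  -6.91825188]
```

View pics/s13.png

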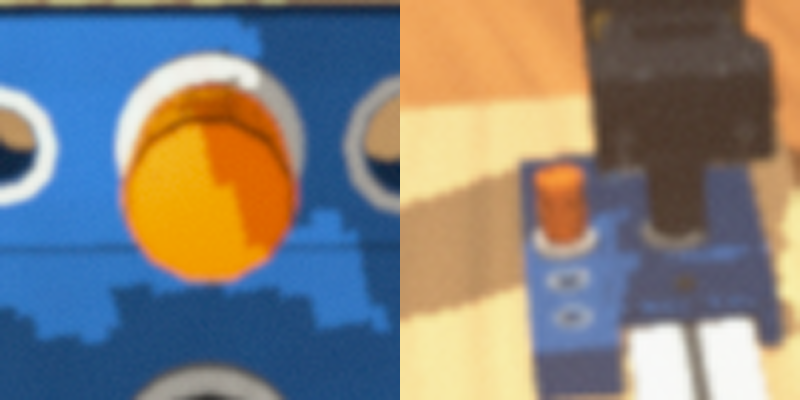

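```bash
python3 -m inch '0.5 0.3 0 0;1 0.6 0.5 0;1.5 0.6 1 0;2 0.6 1 0;2 0.6 1 0'; python3 look.py s14.png
```

```text
clock: 25.5
tool_pos: [0.6052, 0.1355, 0.0632]
eef_rot: [0.554, 0.44, -0.44, -0.553]
contact_force: [4.4, -1.9, -0.1]
opening: 0.245
25.6 [0.60512439 0.1355004  0.06323703] [ 5.08899943 -1.91509508  0.28127492]
```

View pics/s14.png

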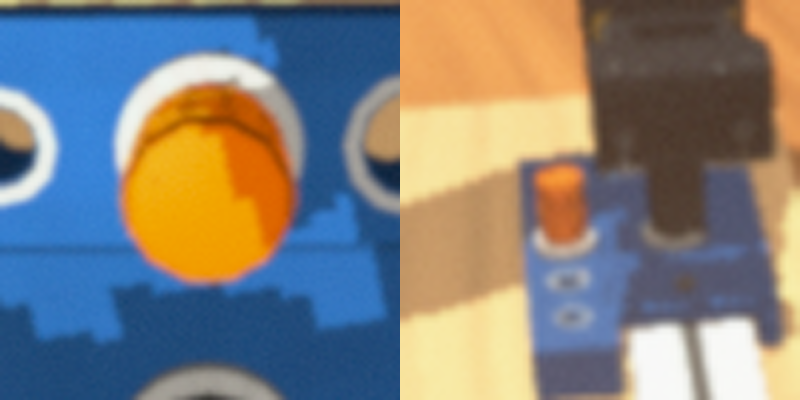

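```bash
python3 -m inch '-0.3 0 -1 0;-0.6 0 -2 0;-0.6 0 -2.5 0;-0.6 0 -2.5 0'; python3 -m inch '0 0 0 0;0 0 0 0;0 0 0 0;0 -15 0 0;0 -40 0 0;0 -70 0 0;0 -95 0 0;0 -95 0 0;0 -95 0 0' -0.1; python3 -m inch '-30 0 0 0;-70 0 20 0;-110 0 30 0;-120 0 30 0;-120 0 30 0;-120 0 30 0'
python3 - <<'E'
from h import *
import pickle
w=r.snapshot('wrist');w2=r.snapshot('side');w3=r.snapshot('scene');s=r.get_state();pickle.dump((w,w2,w3,s),open('w9.pkl','wb'))
save('w9.png',w['frame'])
b=[cv2.resize(x,(400,400),interpolation=cv2.INTER_CUBIC) for x in (w2['frame'][120:190,230:300],w3['frame'][140:210,370:440])]
save('s15.png',np.hstack(b));print(s['clock'],s['tool_pos'],s['contact_force'])
E
```

```text
clock: 26.0
tool_pos: [0.6052, 0.1355, 0.0632]
eef_rot: [-0.553, -0.439, 0.441, 0.554]
contact_force: [-0.7, -1.5, 7.0]
opening: 0.242
clock: 26.9
tool_pos: [0.6069, 0.1358, 0.1588]
eef_rot: [0.554, 0.441, -0.44, -0.553]
contact_force: [0.1, -0.1, -1.3]
opening: 0.449
clock: 27.5
tool_pos: [0.5511, 0.027, 0.1576]
eef_rot: [-0.553, -0.441, 0.44, 0.554]
contact_force: [0.0, 1.0, -0.2]
opening: 0.45
27.65 [0.55116156 0.02774566 0.15779461] [-0.06931001 -0.10302584  0.6229483 ]
```

View pics/s15.png

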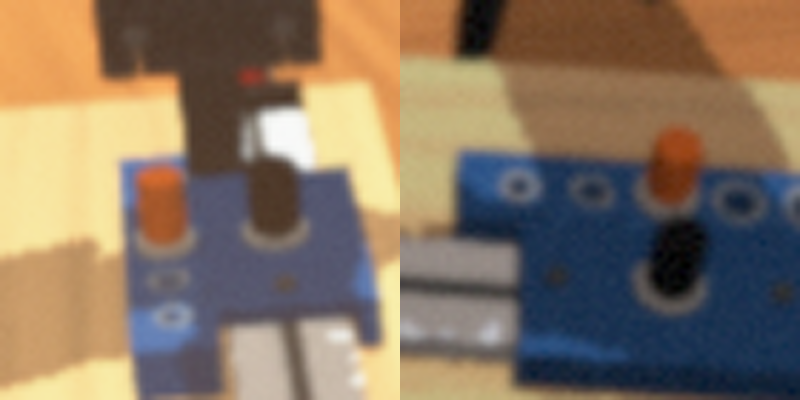

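View pics/w9.png

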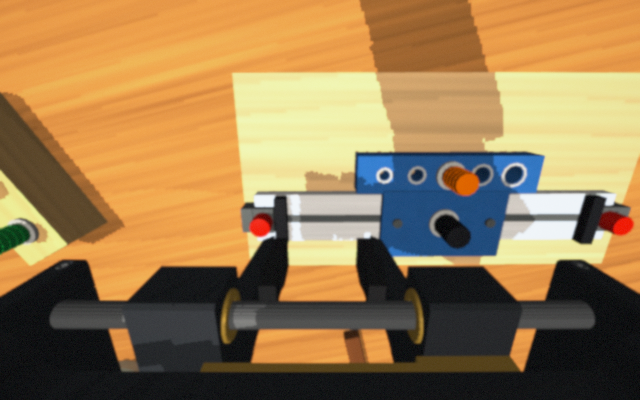

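```bash
python3 - <<'E'
from h import *
import pickle
np.set_printoptions(precision=4,suppress=True)
w,w2,w3,s=pickle.load(open('w9.pkl','rb'))
k=70/400
for n,a,b in(('knob',(160,178),(279,140)),('post',(272,170),(283,235)),('b10',(167,281),(191,191))):
  print(n,tri([ray(w2,(120+a[1]*k-.4,230+a[0]*k-.4)),ray(w3,(140+b[1]*k-.4,370+b[0]*k-.4))]))
im=[]
th=np.linspace(0,2*np.pi,60)
X,_=tri([ray(w2,(120+178*k-.4,230+160*k-.4)),ray(w3,(140+140*k-.4,370+279*k-.4))])
for h in (0,.003):
  r0=[]
  for c,x0,y0,n in((w,420,140,70),(w2,235,130,50),(w3,390,140,50)):
    a=cv2.resize(c['frame'][y0:y0+n,x0:x0+n],(260,260),interpolation=cv2.INTER_CUBIC).copy();kk=260/n
    for cx,cy,z,rad,col in((0.5593,.1463,.0435+h,.013,(0,255,0)),(0.5593,.1463,.0775+h,.010,(255,255,255)),(.6051,.1357,.0785,.011,(255,255,0)),(.6051,.1357,.0475,.014,(255,0,255))):
      p=proj(c,np.stack([cx+rad*np.cos(th),cy+rad*np.sin(th),0*th+z],1))
      q=np.round(np.stack([(p[:,1]-x0+.5)*kk,(p[:,0]-y0+.5)*kk],1)).astype(int)
      cv2.polylines(a,[q.reshape(-1,1,2)],True,col,1)
    r0.append(a)
  im.append(np.hstack(r0))
save('s16.png',np.vstack(im))
E
```

```text
knob (array([0.5573, 0.1456, 0.0775]), [1.8940490604227953, 1.8940490604228737])
post (array([0.6033, 0.1356, 0.0765]), [1.4507057526422757, 1.450705752642267])
b10 (array([0.5505, 0.1166, 0.0437]), [0.32227730627871926, 0.3222773062785884])
```

View pics/s16.png

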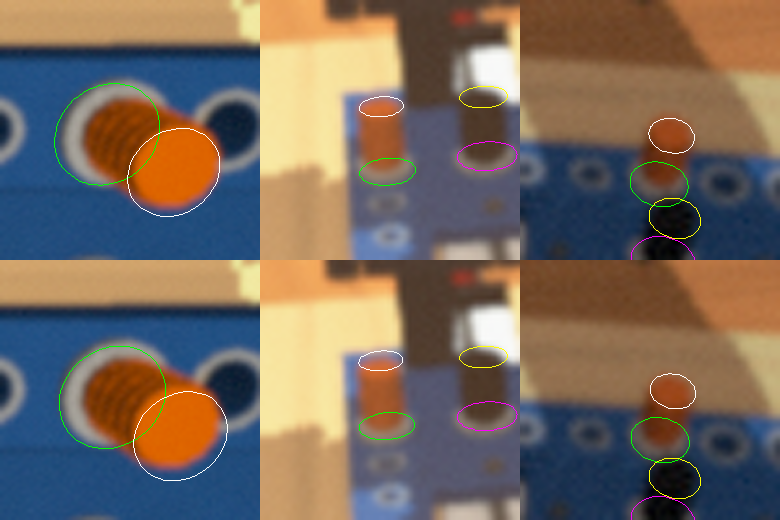

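```bash
python3 - <<'E'
from h import *
import pickle
w,w3,s=pickle.load(open('w7.pkl','rb'));v,_,_,s8=pickle.load(open('w8.pkl','rb'))
def edge(c,T,z):
  b=np.array([T[0]-.0458,T[1]+.0106,z]);th=np.linspace(0,2*np.pi,90)
  p=proj(c,np.stack([b[0]+.01*np.cos(th),b[1]+.01*np.sin(th),0*th+z],1));return p[:,0].max(),p[:,1].max()-p[:,1].min()
def meas(c):
  f=c['frame'].astype(int);m=(f[...,0]>150)&(f[...,2]<70)&(f[...,0]-f[...,2]>120);m[:140]=0;m[235:]=0;m[:,:295]=0;m[:,350:]=0
  m=cv2.morphologyEx(m.astype(np.uint8),cv2.MORPH_OPEN,np.ones((5,5)))
  ys,xs=np.nonzero(m);return ys.max()+.5,xs.max()-xs.min()+1
print('stand',edge(w,s['tool_pos'],.094),meas(w))
for h in(0,.002,.004):print('home+',h,edge(v,s8['tool_pos'],.0775+h))
print(meas(v))
E
```

```text
stand (np.float64(217.95891858883712), np.float64(49.63064310583144)) (np.float64(211.5), np.int64(48))
home+ 0 (np.float64(204.3196163023887), np.float64(43.76294719141049))
home+ 0.002 (np.float64(205.7912785660401), np.float64(44.42011202184602))
home+ 0.004 (np.float64(207.30666418282735), np.float64(45.09729805497659))
(np.float64(198.5), np.int64(41))
```

```bash
python3 -c "
from plant import r
print(r.finish_job(), r.get_state()['clock'])"
```

```text
the job is handed in; nothing more can be done
the job is handed in; nothing more can be done
```

The 12 mm pin is through the panel hole with its collar down on the guide, and the job is handed in at about 28 s of the 61 s allowed. That reading rests on pictures only; I did not touch the knob to confirm the collar is fully down.

- **Which pin:** I took the orange pin from the rack, its knob measuring about 20 mm. The similar orange pin on the bench measured about 28 mm at the knob, so I left it.
- **Placing it:** I lowered the pin into the 12 mm bush with no more than about 2 N on the wrist, then let it drop onto the panel.
- **Finding the hole:** I slid the guide by its post in slow steps, at a drag of 3–5 N along the rail. The pin dropped through after about 61 mm of travel.
- **Overshoot:** I had sent one move too many before I noticed the drop, so the push along the rail reached about 9 N. Vertical force on the post reached about 10 N. I eased the guide back about 2.5 mm, which is more than the roughly 2 mm of play I expected. The pin then stood upright.
- **Letting go:** I opened the gripper and moved the arm clear.

**Last checks:**
- The knob top measured 77.5 mm above the bench, exactly the fully-home height.
- The knob's shift in the wrist picture fits a full 16.5 mm drop to within about 1 mm.
- The post top, measured the same way, came out 2 mm low, so the height figure is good to about ±2 mm.
- The wrist picture projection was several pixels off, which I put down to calibration, so I used only the change between pictures.
- I made no move toward the other pins, the try square or the jar, but did not check their positions at the end.

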